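# Wedge a printing block tight in the sloped engraving fixture

## Task

Get the printing block ready for engraving: lay it brass face up and flat on the bed of the sloped fixture, lengthwise between the two brass jaw pads and the fence, with its left end at the end stop or within a few millimetres of it. Then slide the wooden wedge flat along the bed, thin end first, from the right into the gap between block and fence, and drive it in until its red line is at the fence's right-hand end (or a little farther), so that the sprung jaw is pushed well back and everything sits tight. Let go of everything, and leave the other things on the bench where they are.

Things in the scene. Friction and masses are not known exactly. Their poses are not given: they have to be found in the camera images.
- fixture: Fixed fixture on the bench, grey base 150 x 190 mm, carrying a bed that slopes 25 degrees and rises away from the robot. Origin at bench level under the bed; x ahead, y left, z up; turned by up to 0.3 rad about the vertical. Highest point (fence) about 105 mm above the bench.
- bed: The fixture's aluminium bed. Origin on its surface, 52 mm above the bench; x points up the slope (away from the robot), y left across it, z out of the bed at right angles, 25 degrees off vertical, leaning to the robot. Surface: x -52 to 78, y -100 to 84 mm; open to the right. The block belongs at x = 0, y = 0 to 2 mm, z = 0 in this frame.
- jaw_rest (a point): Middle of the line of the two brass jaw pads' faces on the bed while the jaw is out: bed x = -24 mm, y = 0.
- jaw (a joint): Sprung jaw on the low side of the bed: how far it is pushed back down the slope, 0 (out) to 0.006 m (hard limit). Spring: 4 N at 0, plus 0.8 N per mm. Two brass pads 26 mm wide, 20 mm high, centred at bed y = -38 and +38 mm; the 50 mm between them are free for a finger above a 5 mm high bar. Guide blocks 16 mm high stand behind the pads (bed x -52 to -44 mm).
- stop_face (a point): Face of the dark steel end stop at the left, at bed level: bed y = 57 mm, x = -4 mm. The stop spans bed x -22 to 14 mm and is 22 mm high; the block's left end goes against it or up to 8 mm short of it.
- fence_end (a point): Right-hand end of the dark steel fence at its lower face, at bed level. The fence stands across the top of the slope, 26 mm high, 18 mm thick, 135 mm long; its lower face is at bed x = 51.8 - 0.12 y (mm) for y = -67 to +67, so the gap between block and fence narrows to the left: 28 mm at y = 0.
- block: Printing block, dark hardwood with a 4 mm brass face on top, 48 (x) x 110 (y) x 36 (z) mm, about 0.25 kg. Starts lying on the bench brass face up. Origin at the centre of its underside. It may lie in the bed either way round.
- block_face (a point): Centre of the block's brass face, 36 mm above its origin.
- wedge: Light brown wooden wedge on the bench, 150 long (y) x 34 mm high (z), about 0.11 kg. Origin at the centre of its underside. Thin end (26 mm thick) at y = +75, thick tail (44 mm) at y = -75 mm. Straight face at x = -17.5 mm goes against the block; tapered face, at x = 17.5 - 0.12 y mm, against the fence. Its y axis goes along the bed's y.
- wedge_line (a point): Red line across the wedge's top, at wedge y = -40 mm. With the block on the untouched jaw the wedge first grips with its origin at bed y = -60, x = 41.5 mm; each further mm to +y pushes the jaw back 0.12 mm, so the line meets the fence's end (wedge origin at bed y = -27 mm) with the jaw 4 mm back. Friction then holds it.
- wedge_tail (a point): Middle of the tail's end face, wedge y = -75, z = 17 mm. Driving takes 5 to 20 N towards the bed's +y; the wedge can be pushed here, or held by the last 35 mm of the tail, which stays clear of fence and block.
- steel_can: Bystander: light grey can standing upright, 58 mm wide, 110 mm high, origin at the centre of its underside.
- magnet_base: Bystander: red magnet block, 39 x 35 x 53 mm, origin under it.
- dop_block: Bystander: wooden block with five upright sticks, 38 x 92 x 78 mm, origin under it.
- tape_roll: Bystander: roll of tape lying flat, 66 mm wide, 18 mm high, origin under its centre.
- pliers: Bystander: pliers with blue handles lying flat, 51 x 156 x 13 mm, origin under the middle.
- marker: Bystander: marker pen lying flat, 14 x 130 x 16 mm, origin under the middle.

How it is judged:
On the way:
1. the block lies flat in the bed, brass face up, and is let go (z of block in the frame of bed between -0.003 and 0.004 m and x of block in the frame of bed between -0.009 and 0.006 m and y of block in the frame of bed between -0.012 and 0.008 m and z of block_face in the frame of bed between 0.032 and 0.041 m and angle between the y axis of block and the y axis of bed, either way round below 0.06 rad and contact force between the fingers and block below 0.2 N), for 0.2 s.
At the end, for the whole second after the job is handed in: Block flat on the bed, brass face up, square (0.06 rad), origin at x -9 to 6, y -12 to 8 mm of the bed frame; wedge flat on the bed between block and fence, square (0.06 rad), origin at y -37 to 10, x 30 to 45 mm; jaw back over 3 mm; wedge presses block with over 2 N; both at rest (z of block in the frame of bed between -0.003 and 0.004 m and x of block in the frame of bed between -0.009 and 0.006 m and y of block in the frame of bed between -0.012 and 0.008 m and z of block_face in the frame of bed between 0.032 and 0.041 m and angle between the y axis of each of block, wedge and the y axis of bed, either way round below 0.06 rad and z of wedge in the frame of bed between -0.003 and 0.004 m and x of wedge in the frame of bed between 0.03 and 0.045 m and y of wedge in the frame of bed between -0.037 and 0.01 m and value of joint jaw above 0.003 m and contact force between wedge and block above 2 N and linear speed of each of block, wedge below 0.01 m/s); the robot touches nothing.
It fails at once if a bystander is moved more than 20 mm (distance of any of steel_can, magnet_base, dop_block, tape_roll, pliers, marker from where it was at the start of the episode above 0.02 m).
It also fails if it takes over 64 s, if anything falls off the work surface, if the arm or the gripper's body presses on something with over 40 N, if the wrist force passes 120 N, or if a joint passes its speed limit or range.

## Robot

A 7-joint arm with a two-finger parallel gripper is mounted at the origin on a cart in front of the work surface, level with it; the furniture and walls round the work are solid. World frame = base frame: x ahead of the robot, y to its left, z up, the work surface at z = 0. Lengths are in m, angles in rad, forces in N, time in s.
With the tool pointing down it reaches from about 0.425 to 1.025 m from the base axis. Payload 9.4 kg.
Tool frame: the origin (TCP) lies midway between the tips of the shut fingers; the grasp point (between the pads) lies 19 mm behind it (hold_point_z is the distance from the TCP to the grasp point, in m); z points along the fingers, x is the direction in which the jaws open and shut, and the axes are right-handed (so a half turn about z gives the same grasp; the last joint's range is limited). The gripper opens to 93 mm and grips with 3 to 60 N. Pads are 15 mm wide; open, the fingers measure 128 mm over their backs; the gripper's body (75 mm by 188 mm) begins 65 mm behind the grasp point.
Start: joints at [-0.077, 0.599, -0.003, 1.599, 0.002, 0.943, -0.08], TCP at [0.725, -0, 0.219] pointing down, gripper open.
Joint ranges: [-2.57, 2.57], [-0.35, 1.97], [-1.29, 1.29], [0.11, 2.56], [-1.05, 4.19], [0.11, 1.86], [-2.63, 2.63]. Speed limits (rad/s): [2.22, 2.22, 3.01, 3.01, 3.14, 3.14, 3.14].

## Interface

Orientations are given as a unit quaternion [x, y, z, w].
In Python, from bench import get_state, grab_frame, camera_params, finish_job, hold_point_z gives the robot as it stands. The module is installed in compiled form; this text tells all that it offers.
- The arm moves only by the tool jog_arm, never from a script. Its argument "moves" is a list of rows, each an object with "rotation": the turn, a rotation vector about the tool's x, y, z each as a share of 2 pi rad, from -1 to 1, a list of three; "delta_pos": the shift along the tool's x, y, z each as a share of 0.5 m, from -1 to 1, a list of three; "fingers": the gripper command: -1 is shut, 1 is fully open, values between are in proportion. A call has 1 to 10 rows; each row shifts and turns the commanded pose from where the row before left it, along the tool's axes as they then stand; what a row does not reach is not made up. A row lasts 1/10 s, in which the tool goes at most 50 mm and 8.59 degrees, less where a joint would pass 70% of its speed; a pose out of reach is approached as far as the arm can. A call with a number of a shift or a turn outside -1 to 1 is refused whole. A call with a gripper value outside its range is refused whole. The fingers move at their own pace and stop on an object; "grip_force" is the grip in N (left out, the last holds). Time passes only in rows, so rows that do not move let the fingers close. It gives the time, the measured TCP pose, the force and the opening at its end, in the units of the state.
- get_state(): the state, without advancing time (a new reading comes with each control period).
- grab_frame(name): name is "scene" or "side" or "wrist"; returns the picture (384x512x3 uint8, red, green, blue); there is no depth.
- camera_params(name): a dict with "fov_y" (degrees; the focal length in pixels is half the picture's height over the tangent of half this angle, whatever the lens; pixels are square), "cx", "cy" (the principal point, pixels), "rvec" (rotation vector, rad) and "tvec" (3), from world to camera coordinates, as OpenCV has them; the wrist camera has in their place "tool_from_camera" (4x4, takes a point from camera to tool coordinates, whose origin is the TCP and whose axes are the tool frame's). Camera axes: x right, y down, z forward; pixel columns grow to the right and rows downward; lengths in m; the calibration is good to about 2 mm. A picture is of the moment at which its call begins: read the wrist's pose just before it. camera_params takes no time and is no camera call.
- finish_job(): hands the job in, once; it reports no verdict.
The state is a dict: "clock": time; "joint_positions": joint angles; "dq": joint speeds; "effort": joint torques, N m; "tool_pos": TCP position; "eef_rot": TCP orientation; "contact_force": force on the tool from outside, world axes, zero at the start; "moment": the same for the moment, N m; "gripper_width": finger opening in m.
Only numpy, scipy, OpenCV 4.12 (cv2) and the standard library are available. Lean on these libraries where they do the work, as an engineer would, in place of code of your own. Each camera call takes 0.05 s, during which the arm holds its last target. There are 200 camera calls.

## Working session

There is one attempt and no reset: what is moved stays moved. The work goes in short steps, Python scripts to look and compute and a tool call to move; the robot and the scene stay as the last step left them, time stands still between calls to the robot, and variables do not carry over. Pictures are saved under pics/ and viewed, about 8 in all and at most 12, crops included, and the job is handed in when it is done.

Besides the shell and the picture viewer there is one more tool, called after "Call:" by a JSON object that holds its "api" and its "payload". jog_arm: Moves the arm, as the interface text tells. Shift numbers are shares of 0.5 m and turn numbers shares of 2 pi rad, none past 1 either way. Its arguments: {"type":"object","properties":{"moves":{"type":"array","items":{"type":"object","properties":{"rotation":{"type":"array","items":{"type":"number","minimum":-1,"maximum":1}},"delta_pos":{"type":"array","items":{"type":"number","minimum":-1,"maximum":1}},"fingers":{"type":"number"}}}},"grip_force":{"type":"number"}},"required":["moves"]}

```bash
mkdir -p pics; cat > h.py <<'E'
import numpy as np,cv2
from bench import *
from scipy.spatial.transform import Rotation as R
def K(p):
    f=192/np.tan(np.radians(p['fov_y'])/2); return f,p['cx'],p['cy']
def cam(n,st=None):
    p=camera_params(n)
    if 'rvec' in p:
        Rm=R.from_rotvec(np.ravel(p['rvec'])).as_matrix(); t=np.ravel(p['tvec'])
    else:
        st=st or get_state(); T=np.eye(4);T[:3,:3]=R.from_quat(st['eef_rot']).as_matrix();T[:3,3]=st['tool_pos']
        M=np.linalg.inv(T@np.array(p['tool_from_camera'])); Rm=M[:3,:3];t=M[:3,3]
    return p,Rm,t
def ray(n,u,v,z,st=None):
    p,Rm,t=cam(n,st);f,cx,cy=K(p)
    d=Rm.T@np.array([(u-cx)/f,(v-cy)/f,1]); c=-Rm.T@t
    return c+d*(z-c[2])/d[2]
def proj(n,P,st=None):
    p,Rm,t=cam(n,st);f,cx,cy=K(p); q=np.atleast_2d(P)@Rm.T+t
    return q[:,:2]/q[:,2:]*f+[cx,cy]
def shot(n,name):
    st=get_state();im=grab_frame(n);cv2.imwrite(f'pics/{name}.png',im[:,:,::-1]);return im,st
E
python3 - <<'E'
from h import *
for n in ['scene','side','wrist']:
    shot(n,n+'0');print(n,camera_params(n))
print(get_state(),hold_point_z() if callable(hold_point_z) else hold_point_z)
a=cv2.imread('pics/scene0.png');cv2.imwrite('pics/s.png',cv2.resize(a,(800,600),interpolation=cv2.INTER_CUBIC))
E
```

```text
scene {'fov_y': 53.94066632926488, 'cx': 250.39392392154448, 'cy': 189.1785920486566, 'rvec': array([ 1.95226052, -0.74904735,  0.45259605]), 'tvec': array([-0.48521462,  0.22338477,  0.89467622])}
side {'fov_y': 56.60171962534096, 'cx': 254.74325351584554, 'cy': 186.3321500237406, 'rvec': array([ 1.89612539, -0.5084934 ,  0.38538162]), 'tvec': array([-0.51754411,  0.14050035,  0.67416796])}
wrist {'fov_y': 71.71703251952064, 'cx': 253.13404783043597, 'cy': 187.90691673113125, 'tool_from_camera': array([[ 9.99999162e-01,  2.59173196e-05,  1.29398162e-03,
         5.00778697e-04],
       [-3.94818816e-04,  9.58251577e-01,  2.85926144e-01,
        -8.07561848e-02],
       [-1.23254948e-03, -2.85926415e-01,  9.58250785e-01,
        -1.65537008e-01],
       [ 0.00000000e+00,  0.00000000e+00,  0.00000000e+00,
         1.00000000e+00]])}
{'clock': 0.15, 'joint_positions': array([-0.0767055 ,  0.59994046, -0.00254058,  1.59994124,  0.00181956,
        0.94289646, -0.07979711]), 'dq': array([-9.61128306e-04, -2.49570424e-03,  5.34102457e-06, -4.85909080e-03,
        5.43447860e-04, -6.21722619e-04,  1.13552134e-03]), 'effort': array([ 4.23705205e-03, -7.65584278e+01,  1.49971146e+00, -2.52563953e+01,
       -5.22377843e-02,  1.48844108e-02,  9.41959070e-05]), 'tool_pos': array([ 7.24634792e-01, -1.17367084e-05,  2.17960784e-01]), 'eef_rot': array([ 9.99999824e-01,  3.79667369e-05, -5.88275558e-04,  6.55436436e-05]), 'contact_force': array([-0.86208783, -1.38380025,  0.39331878]), 'moment': array([-0.00651769, -0.01238565,  0.01019268]), 'gripper_width': 0.09278618302808306} 0.0188
```

View pics/s.png

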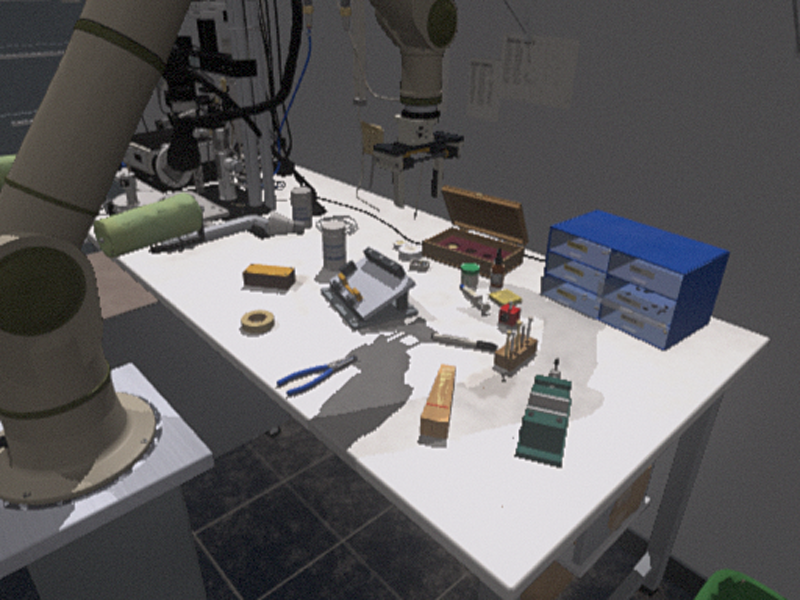

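View pics/side0.png

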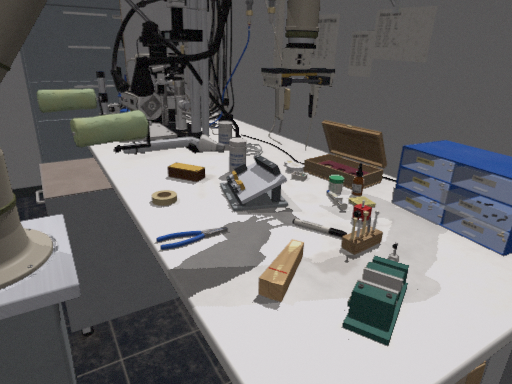

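Scene view (800-wide pixels): block at (268,277), fixture at (370,288), wedge at (440,402) with its tail towards the viewer, and the can at (334,240). The tape, pliers, marker, dop block and magnet are nearer the camera. Next I'll get rough positions.

```bash
python3 - <<'E'
from h import *
for nm,u,v,z in [('block',268,270,.036),('fixture',370,290,.055),('can',334,222,.11),('wedge thin',446,368,.034),('wedge tail',434,408,.034),('tape',257,320,.015),('dop',515,355,.03),('magnet',510,310,.05),('marker',450,340,.01),('pliers',315,375,.01)]:
    print(nm,ray('scene',u*.64,v*.64,z).round(3))
print(proj('wrist',[[.72,0,0],[.72,.1,0],[.82,0,0]]))
E
```

```text
block [0.508 0.26  0.036]
fixture [0.594 0.001 0.055]
can [0.691 0.247 0.11 ]
wedge thin [ 0.53  -0.277  0.034]
wedge tail [ 0.438 -0.338  0.034]
tape [0.389 0.112 0.015]
dop [ 0.656 -0.328  0.03 ]
magnet [ 0.75  -0.241  0.05 ]
marker [ 0.63  -0.195  0.01 ]
pliers [ 0.369 -0.115  0.01 ]
[[249.47234411 165.93264019]
 [249.21751924  93.87261847]
 [317.48419813 165.96329547]]
```

View pics/wrist0.png

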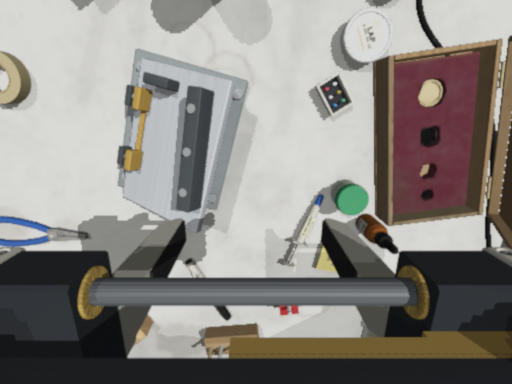

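Wrist view: fixture base roughly between (138,50) and (207,215), dark fence at (192,150), brass pads at (141,100) and (131,160), stop at (160,82). I'll enlarge it to fit the pose.

```bash
python3 - <<'E'
import cv2
a=cv2.imread('pics/wrist0.png')[40:235,100:260];cv2.imwrite('pics/c1.png',cv2.resize(a,None,fx=3,fy=3,interpolation=cv2.INTER_CUBIC))
E
```

```text
(no output)
```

View pics/c1.png

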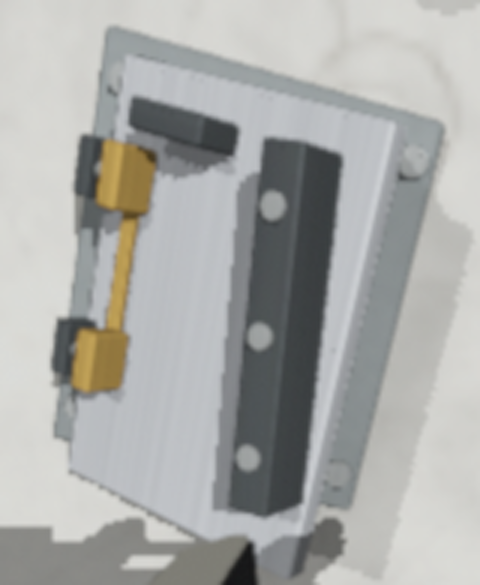

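Crop pixels: bed corners at (126,55), (398,122) and (70,472). The fence's top front edge runs from (263,139) to (230,508). I'll fit x, y and yaw.

```bash
cat >> h.py <<'E'
def bedT(x,y,a):
    T=np.eye(4);T[:3,:3]=(R.from_euler('z',a)*R.from_euler('y',-np.radians(25))).as_matrix();T[:3,3]=[x,y,.052];return T
def bp(T,P): return np.atleast_2d(P)@T[:3,:3].T+T[:3,3]
E
python3 - <<'E'
from h import *
from scipy.optimize import least_squares
st=get_state()
u=np.array([[126,55],[398,122],[70,472],[263,139],[230,508]])/3+[100-.33,40-.33]
B=np.array([[-52,84,0],[78,84,0],[-52,-100,0],[43.8,67,26],[59.8,-67,26]])/1e3
f=lambda q:(proj('wrist',bp(bedT(*q),B),st)-u).ravel()
s=least_squares(f,[.6,0,-.2]);print(s.x,f(s.x).reshape(-1,2).round(1))
T=bedT(*s.x)
C=np.array([[-24,25,20],[-24,51,20],[-24,-25,20],[-24,-51,20],[-22,57,22],[14,57,22],[-22,57,0],[14,57,0]])/1e3
print(((proj('wrist',bp(T,C),st)-[100,40])*3).round())
E
```

```text
[ 0.61364905  0.04616513 -0.26107436] [[-0.4 -0. ]
 [ 0.1  0. ]
 [-0.4  0.1]
 [ 0.4 -0.7]
 [ 0.1  0.8]]
[[115. 213.]
 [124. 144.]
 [ 98. 336.]
 [ 89. 396.]
 [126. 128.]
 [199. 149.]
 [169. 139.]
 [240. 159.]]
```

Call:
{"api": "jog_arm", "payload": {"moves": [{"delta_pos":[-0.06,-0.06,0],"rotation":[0,0,0],"fingers":1},{"delta_pos":[-0.06,-0.06,0],"rotation":[0,0,0],"fingers":1},{"delta_pos":[-0.06,-0.06,0],"rotation":[0,0,0],"fingers":1},{"delta_pos":[-0.06,-0.06,0],"rotation":[0,0,0],"fingers":1},{"delta_pos":[-0.06,-0.06,0],"rotation":[0,0,0],"fingers":1},{"delta_pos":[-0.06,-0.06,0],"rotation":[0,0,0],"fingers":1},{"delta_pos":[-0.06,-0.06,0],"rotation":[0,0,0],"fingers":1},{"delta_pos":[0,0,0],"rotation":[0,0,0],"fingers":1},{"delta_pos":[0,0,0],"rotation":[0,0,0],"fingers":1}]}}

```text
clock: 1.05
tool_pos: [0.5146, 0.2107, 0.2188]
eef_rot: [1.0, 0.001, 0.0, 0.0]
contact_force: [0.3, 0.2, 0.3]
gripper_width: 0.0931
```

```bash
python3 - <<'E'
from h import *
im,st=shot('wrist','w1');print(st['tool_pos'],st['eef_rot'])
E
```

```text
[0.51458302 0.21073557 0.21876591] [9.99999334e-01 1.14958603e-03 1.02029334e-04 1.55298343e-07]
```

View pics/w1.png

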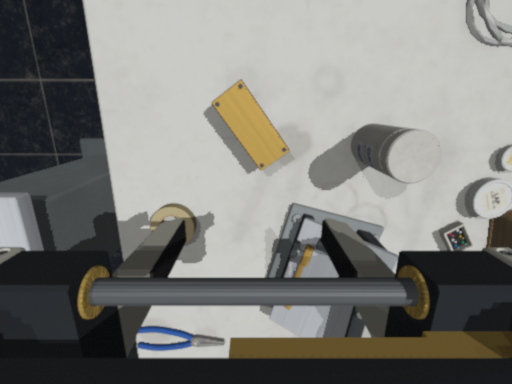

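The block's brass top has corners near (212,102), (240,80), (288,150) and (262,169). The can top is at (411,154).

```bash
python3 - <<'E'
from h import *
st=get_state();im=cv2.imread('pics/w1.png')
m=cv2.inRange(cv2.cvtColor(im,cv2.COLOR_BGR2HSV),(12,120,100),(30,255,255));m[:,:200]=0;m[200:]=0
c=max(cv2.findContours(m,0,1)[0],key=cv2.contourArea);r=cv2.boxPoints(cv2.minAreaRect(c));print(r)
for Q in (r,[[212,102],[240,80],[288,150],[262,170]]):
    P=np.array([ray('wrist',u,v,.036,st) for u,v in Q]);print(P.mean(0).round(4));
    for i in range(4):
        d=P[(i+1)%4]-P[i];print(np.hypot(*d[:2]).round(4),np.degrees(np.arctan2(d[1],d[0])).round(1))
print(ray('wrist',411,154,.11,st))
E
```

```text
[[210.50403 100.72799]
 [240.45602  79.992  ]
 [288.876   149.93198]
 [258.924   170.66797]]
[0.5129 0.2682 0.036 ]
0.0447 32.6
0.1058 -53.8
0.048 -144.5
0.108 124.3
[0.514 0.268 0.036]
0.0436 35.9
0.1055 -54.1
0.0432 -141.6
0.1074 126.1
[0.68026859 0.24536246 0.11      ]
```

Call:
{"api": "jog_arm", "payload": {"moves": [{"delta_pos":[-0.001,-0.0575,0],"rotation":[0,0,0],"fingers":1},{"delta_pos":[-0.001,-0.0575,0],"rotation":[0,0,0],"fingers":1},{"delta_pos":[0,0,0.05],"rotation":[0,0,-0.0195],"fingers":1},{"delta_pos":[0,0,0.05],"rotation":[0,0,-0.0195],"fingers":1},{"delta_pos":[0,0,0.05],"rotation":[0,0,-0.0195],"fingers":1},{"delta_pos":[0,0,0.05],"rotation":[0,0,-0.0195],"fingers":1},{"delta_pos":[0,0,0.05],"rotation":[0,0,-0.0195],"fingers":1},{"delta_pos":[0,0,0],"rotation":[0,0,0],"fingers":1},{"delta_pos":[0,0,0],"rotation":[0,0,0],"fingers":1}]}}

```text
clock: 2.0
tool_pos: [0.5149, 0.2663, 0.0935]
eef_rot: [0.954, 0.299, -0.0, 0.0]
contact_force: [0.4, -0.8, 0.5]
gripper_width: 0.0931
```

```bash
python3 - <<'E'
from h import *
im,st=shot('wrist','w2');Rm=R.from_quat(st['eef_rot']).as_matrix();print(st['tool_pos'],Rm.round(3))
m=cv2.inRange(cv2.cvtColor(im,cv2.COLOR_RGB2HSV),(12,120,100),(30,255,255));m[300:]=0
cs=sorted(cv2.findContours(m,0,1)[0],key=cv2.contourArea)[-2:]
for c in cs:
    r=cv2.boxPoints(cv2.minAreaRect(c));print(r.round(),[(Rm.T@(ray('wrist',u,v,.036,st)-st['tool_pos'])).round(4) for u,v in r])
E
```

```text
[0.51486935 0.26631658 0.0934825 ] [[ 0.821  0.57  -0.001]
 [ 0.57  -0.821 -0.001]
 [-0.001  0.    -1.   ]]
[[424. 286.]
 [424. 286.]
 [424. 286.]
 [424. 286.]] [array([0.1696, 0.0872, 0.0573]), array([0.1696, 0.0872, 0.0573]), array([0.1696, 0.0872, 0.0573]), array([0.1696, 0.0872, 0.0573])]
[[223. 136.]
 [277. 136.]
 [277. 251.]
 [223. 251.]] [array([-0.0237, -0.0584,  0.0575]), array([ 0.021 , -0.0584,  0.0574]), array([0.0238, 0.0485, 0.0575]), array([-0.0272,  0.0486,  0.0575])]
```

Call:
{"api": "jog_arm", "payload": {"grip_force": 30, "moves": [{"delta_pos":[-0.003,-0.01,0.06],"rotation":[0,0,0],"fingers":1},{"delta_pos":[0,0,0.06],"rotation":[0,0,0],"fingers":1},{"delta_pos":[0,0,0.043],"rotation":[0,0,0],"fingers":1},{"delta_pos":[0,0,0],"rotation":[0,0,0],"fingers":1},{"delta_pos":[0,0,0],"rotation":[0,0,0],"fingers":-1},{"delta_pos":[0,0,0],"rotation":[0,0,0],"fingers":-1},{"delta_pos":[0,0,0],"rotation":[0,0,0],"fingers":-1},{"delta_pos":[0,0,0],"rotation":[0,0,0],"fingers":-1},{"delta_pos":[0,0,0],"rotation":[0,0,0],"fingers":-1}]}}

```text
clock: 2.95
tool_pos: [0.5102, 0.2708, 0.0128]
eef_rot: [0.954, 0.301, 0.0, -0.0]
contact_force: [0.3, 0.3, 0.9]
gripper_width: 0.0573
```

Call:
{"api": "jog_arm", "payload": {"moves": [{"delta_pos":[0,0,0],"rotation":[0,0,0],"fingers":-1},{"delta_pos":[0,0,0],"rotation":[0,0,0],"fingers":-1},{"delta_pos":[0,0,0],"rotation":[0,0,0],"fingers":-1}]}}

```text
clock: 3.25
tool_pos: [0.51, 0.2707, 0.0123]
eef_rot: [0.953, 0.302, 0.0, 0.0]
contact_force: [-0.3, -0.8, 4.9]
gripper_width: 0.048
```

Call:
{"api": "jog_arm", "payload": {"moves": [{"delta_pos":[0,0,-0.04],"rotation":[0,0,0],"fingers":-1},{"delta_pos":[0,0,-0.08],"rotation":[0,0,0],"fingers":-1},{"delta_pos":[0,0,-0.08],"rotation":[0,0,0],"fingers":-1},{"delta_pos":[0,0,-0.08],"rotation":[0,0,0],"fingers":-1},{"delta_pos":[0,0,-0.08],"rotation":[0,0,0],"fingers":-1},{"delta_pos":[0,0,0],"rotation":[0,0,0],"fingers":-1},{"delta_pos":[0,0,0],"rotation":[0,0,0],"fingers":-1}]}}

```text
clock: 3.95
tool_pos: [0.5099, 0.2705, 0.1923]
eef_rot: [0.953, 0.301, 0.0, -0.0]
contact_force: [-0.1, -0.5, -3.2]
gripper_width: 0.048
```

```bash
python3 - <<'E'
from h import *
im,st=shot('wrist','w3');print(st['tool_pos'],st['gripper_width'],st['contact_force'])
m=cv2.inRange(cv2.cvtColor(im,cv2.COLOR_RGB2HSV),(12,120,100),(30,255,255));m[270:]=0
c=max(cv2.findContours(m,0,1)[0],key=cv2.contourArea);print(cv2.boundingRect(c))
# tool-frame projections of block top corners for offset y, z
p=camera_params('wrist');f,cx,cy=K(p);M=np.linalg.inv(p['tool_from_camera'])
for y0 in(0,.005): 
  for zt in (-.024,):
    P=np.array([[sx*.024,y0+sy*.055,zt,1] for sx in(-1,1) for sy in (-1,1)])@M.T;print(y0,(P[:,:2]/P[:,2:3]*f+[cx,cy]).round(1).tolist())
E
```

```text
[0.5098572  0.27049629 0.19231309] 0.04801088015303646 [-0.08530969 -0.4967251  -3.1569877 ]
(211, 163, 83, 107)
0 [[206.4, 157.5], [214.8, 323.6], [295.6, 157.5], [287.9, 323.5]]
0.005 [[206.8, 166.6], [215.1, 329.7], [295.2, 166.6], [287.6, 329.7]]
```

View pics/w3.png

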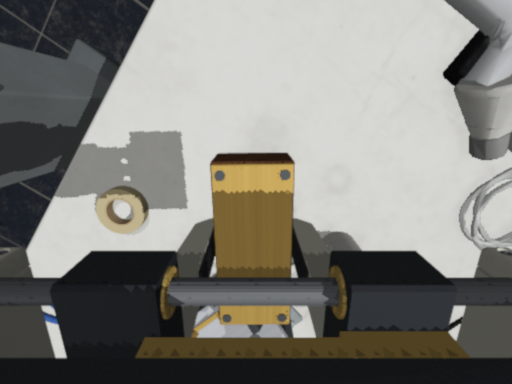

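The block is held. Its brass front edge is at v=163 (u 211–293), the end-face bottom edge at v≈153, and the rear edge at v≈324 (u 219–290). The front edge is narrower than I predicted, so I'll fit for pitch.

```bash
python3 - <<'E'
from h import *
from scipy.optimize import least_squares
im=cv2.imread('pics/w3.png');cv2.imwrite('pics/c3.png',cv2.resize(im[140:340,190:320],None,fx=4,fy=3,interpolation=cv2.INTER_CUBIC)[:600])
p=camera_params('wrist');f,cx,cy=K(p);M=np.linalg.inv(p['tool_from_camera'])
B=np.array([[-24,-55,0],[24,-55,0],[-24,55,0],[24,55,0],[-24,-55,36],[24,-55,36]])/1e3  # z down from top
U=np.array([[211,163],[293,163],[219,324],[290,324],[218,153],[290,153]])
def pr(q):
    P=B@R.from_euler('xz',q[3:]).as_matrix().T+q[:3];P=np.c_[P,np.ones(6)]@M.T;return P[:,:2]/P[:,2:3]*f+[cx,cy]
for n in (4,6):
    s=least_squares(lambda q:(pr(q)-U)[:n].ravel(),[0,0,-.024,0,0]);print(s.x.round(4),(pr(s.x)-U).round(1).tolist())
print(pr([0,.003,-.024,0,0]).round(1).tolist())
E
```

```text
[ 0.0013  0.0052 -0.0158 -0.0604 -0.0127] [[0.1, 0.5], [0.2, -0.5], [-0.0, 0.4], [-0.4, -0.3], [0.9, 3.5], [-4.2, 2.7]]
[ 0.0015  0.004  -0.0191 -0.0161 -0.0083] [[-0.6, 0.2], [2.6, -0.5], [-0.2, 0.0], [-0.1, -0.5], [0.4, 0.7], [-2.4, 0.2]]
[[206.7, 163.0], [295.4, 163.0], [215.0, 327.3], [287.7, 327.2], [215.6, 152.4], [287.2, 152.5]]
```

View pics/c3.png

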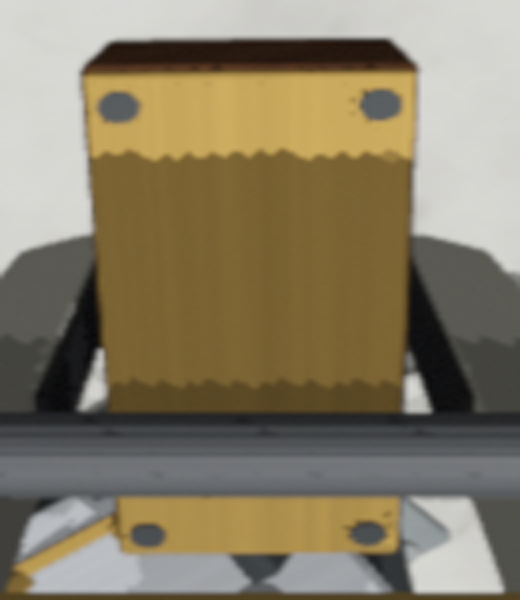

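Grasp offset is about +4 mm along tool y, with negligible pitch. Now the approach pose above the bed.

```bash
cat >> h.py <<'E'
BED=bedT(.6136,.0462,-.261)
def tgt(x,y,z,B=BED):  # tool at bed coords (m), square to the bed
    Rt=B[:3,:3]@np.diag([1,-1,-1.]); return bp(B,[x,y,z])[0],Rt
def plan(p,Rt,N=None):
    st=get_state();R0=R.from_quat(st['eef_rot']);w=(R0.inv()*R.from_matrix(Rt)).as_rotvec();d=p-st['tool_pos']
    N=N or int(max(np.ceil(np.linalg.norm(w)/.14),np.ceil(np.linalg.norm(d)/.042),1))
    print('N',N,'dist',d.round(4),'rot/row',(w/N/2/np.pi).round(4).tolist())
    for i in range(N): print(((R0*R.from_rotvec(w*i/N)).inv().apply(d)/N/.5).round(4).tolist())
def inbed(B=BED):
    st=get_state();print('bed tcp mm',(B[:3,:3].T@(st['tool_pos']-B[:3,3])*1e3).round(1),'rot err',R.from_matrix((B[:3,:3]@np.diag([1,-1,-1.])).T@R.from_quat(st['eef_rot']).as_matrix()).as_rotvec().round(3),'F bed',(B[:3,:3].T@st['contact_force']).round(1),'w',st['gripper_width'],st['clock'])
E
python3 -c "
from h import *
plan(*tgt(.003,.001,.12))"
```

```text
N 7 dist [ 0.0582 -0.2106 -0.0291] rot/row [-0.0043, 0.0093, 0.0195]
[-0.021, 0.0588, 0.0084]
[-0.0141, 0.0607, 0.0089]
[-0.0071, 0.0618, 0.01]
[-0.0002, 0.0619, 0.0115]
[0.0067, 0.0612, 0.0133]
[0.0133, 0.0596, 0.0155]
[0.0194, 0.0571, 0.0181]
```

Call:
{"api": "jog_arm", "payload": {"moves": [{"delta_pos":[-0.021,0.0588,0.0084],"rotation":[-0.0043,0.0093,0.0195],"fingers":-1},{"delta_pos":[-0.0141,0.0607,0.0089],"rotation":[-0.0043,0.0093,0.0195],"fingers":-1},{"delta_pos":[-0.0071,0.0618,0.01],"rotation":[-0.0043,0.0093,0.0195],"fingers":-1},{"delta_pos":[0,0.062,0.0115],"rotation":[-0.0043,0.0093,0.0195],"fingers":-1},{"delta_pos":[0.0067,0.0612,0.0133],"rotation":[-0.0043,0.0093,0.0195],"fingers":-1},{"delta_pos":[0.0133,0.0596,0.0155],"rotation":[-0.0043,0.0093,0.0195],"fingers":-1},{"delta_pos":[0.0194,0.0571,0.0181],"rotation":[-0.0043,0.0093,0.0195],"fingers":-1},{"delta_pos":[0,0,0],"rotation":[0,0,0],"fingers":-1},{"delta_pos":[0,0,0],"rotation":[0,0,0],"fingers":-1}]}}

```text
clock: 4.9
tool_pos: [0.5605, 0.082, 0.1648]
eef_rot: [0.978, -0.076, 0.19, 0.029]
contact_force: [-0.1, 0.4, -2.6]
gripper_width: 0.0478
```

```bash
python3 - <<'E'
from h import *
im,st=shot('wrist','w4');inbed();plan(*tgt(.003,.001,.05))
E
```

```text
bed tcp mm [ -6.8  21.1 128. ] rot err [ 0.014 -0.049 -0.102] F bed [-0.1 -0.9 -2.2] w 0.04792289768144398 4.95
N 2 dist [ 0.0353 -0.0302 -0.0666] rot/row [-0.0011, 0.0039, 0.0081]
[0.0115, 0.0223, 0.0772]
[0.0107, 0.0212, 0.0776]
```

View pics/w4.png

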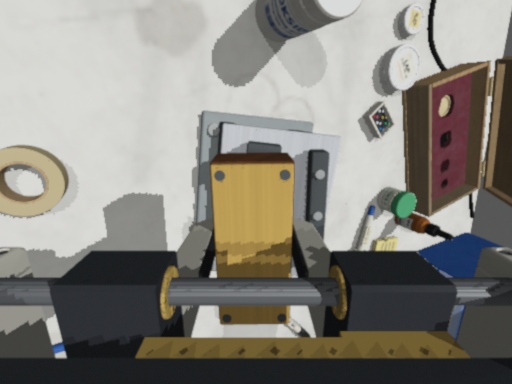

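The held block hangs over the bed, but the move stopped short (speed-limited rows), so it's still about 6° and 20 mm off. I'll correct in smaller rows.

```bash
python3 -c "
from h import *
plan(*tgt(.003,.001,.08),4)"
```

```text
N 4 dist [ 0.023  -0.027  -0.0394] rot/row [-0.0006, 0.002, 0.0041]
[0.005, 0.0109, 0.0236]
[0.005, 0.0107, 0.0237]
[0.005, 0.0105, 0.0238]
[0.005, 0.0103, 0.0239]
```

Call:
{"api": "jog_arm", "payload": {"moves": [{"delta_pos":[0.005,0.0109,0.0236],"rotation":[-0.0006,0.002,0.0041],"fingers":-1},{"delta_pos":[0.005,0.0107,0.0237],"rotation":[-0.0006,0.002,0.0041],"fingers":-1},{"delta_pos":[0.005,0.0105,0.0238],"rotation":[-0.0006,0.002,0.0041],"fingers":-1},{"delta_pos":[0.005,0.0103,0.0239],"rotation":[-0.0006,0.002,0.0041],"fingers":-1},{"delta_pos":[0,0,0],"rotation":[0,0,0],"fingers":-1},{"delta_pos":[0,0,0],"rotation":[0,0,0],"fingers":-1}]}}

```text
clock: 5.55
tool_pos: [0.5731, 0.0643, 0.1456]
eef_rot: [0.973, -0.105, 0.204, 0.034]
contact_force: [-0.3, 0.2, -2.7]
gripper_width: 0.0479
```

```bash
python3 -c "
from h import *
im,st=shot('wrist','w5');inbed();plan(*tgt(.003,.001,.04),2)
cv2.imwrite('pics/c5.png',cv2.resize(im[90:340,150:370,::-1],None,fx=2.4,fy=2.4,interpolation=cv2.INTER_CUBIC))
B=np.array([[-52,84,0],[78,84,0],[43.8,67,26],[43.8+17.9,67+2,26],[-24,51,20],[-22,57,22],[14,57,22]])/1e3
print(((proj('wrist',bp(BED,B),st)-[150,90])*2.4).round().tolist())"
```

```text
bed tcp mm [-1.000e-01  7.100e+00  1.035e+02] rot err [-0.004 -0.02  -0.047] F bed [-0.6 -0.6 -2.2] w 0.04783462868452378 5.6
N 2 dist [ 0.0271 -0.0135 -0.0563] rot/row [0.0003, 0.0016, 0.0037]
[0.0041, 0.006, 0.0635]
[0.0036, 0.006, 0.0635]
[[133.0, 48.0], [454.0, 64.0], [376.0, 109.0], [425.0, 106.0], [195.0, 140.0], [200.0, 125.0], [294.0, 130.0]]
```

View pics/c5.png

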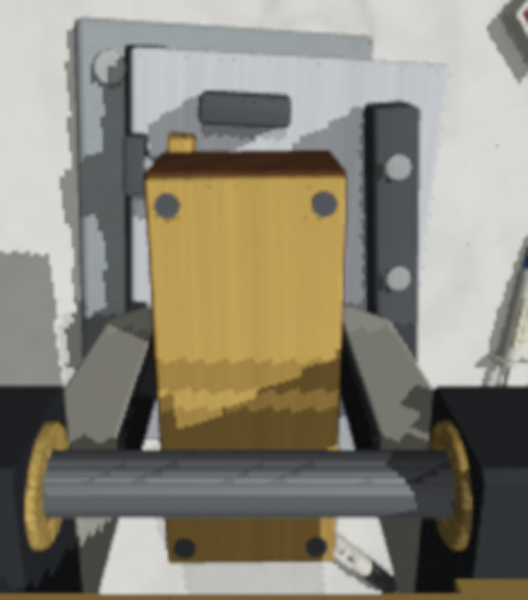

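Viewed so far: 9. Crop: bed corners at (132,46) and (446,66), fence top front-left at (367,103) and back at (418,103), stop top near edge from (200,118) to (290,128). That's close to prediction with a small scale difference, so I'll refit from this view.

```bash
python3 - <<'E'
from h import *
from scipy.optimize import least_squares
st=get_state()
u=np.array([[132,46],[446,66],[367,103],[200,120],[290,128]])/2.4+[149.7,89.7]
B=np.array([[-52,84,0],[78,84,0],[43.8,67,26],[-22,57,22],[14,57,22]])/1e3
def T(q): t=bedT(*q[:3]); t[2,3]+=q[3] if len(q)>3 else 0; return t
for x0 in ([.6136,.0462,-.261],[.6136,.0462,-.261,0]):
    f=lambda q:(proj('wrist',bp(T(q),B),st)-u).ravel()
    s=least_squares(f,x0);print(s.x.round(4),f(s.x).reshape(-1,2).round(1).tolist())
E
```

```text
[ 0.611   0.0482 -0.2748] [[-1.2, -1.0], [1.9, -1.0], [2.0, 1.6], [-1.9, 0.7], [-0.2, -0.2]]
[ 0.6147  0.0467 -0.2726 -0.0076] [[0.7, -0.3], [-0.4, -0.8], [0.7, 1.3], [-0.7, 0.4], [-0.4, -0.7]]
```

Call:
{"api": "jog_arm", "payload": {"moves": [{"delta_pos":[0.0025,0.006,0.025],"rotation":[0.0003,0.0016,0.0037],"fingers":-1},{"delta_pos":[0.0025,0.006,0.025],"rotation":[0.0003,0.0016,0.0037],"fingers":-1},{"delta_pos":[0,0,0],"rotation":[0,0,0],"fingers":-1},{"delta_pos":[0,0,0],"rotation":[0,0,0],"fingers":-1},{"delta_pos":[0,0,0],"rotation":[0,0,0],"fingers":-1},{"delta_pos":[0,0,0],"rotation":[0,0,0],"fingers":-1}]}}

```text
clock: 6.2
tool_pos: [0.5808, 0.0564, 0.1294]
eef_rot: [0.969, -0.122, 0.212, 0.031]
contact_force: [-0.4, -0.1, -2.8]
gripper_width: 0.0475
```

```bash
sed -i 's/^BED=.*/BED=bedT(.613,.047,-.265)/' h.py; python3 -c "
from h import *
inbed();plan(*tgt(.003,.001,.04),2)"
```

```text
bed tcp mm [ 2.3  0.7 84.3] rot err [-0.003 -0.005 -0.015] F bed [-1.5 -0.2 -2.3] w 0.04746144255139139 6.2
N 2 dist [ 0.0187 -0.0047 -0.0399] rot/row [0.0002, 0.0004, 0.0012]
[0.0009, -0.0004, 0.0443]
[0.0008, -0.0004, 0.0443]
```

Call:
{"api": "jog_arm", "payload": {"moves": [{"delta_pos":[0.001,0,0.03],"rotation":[0.0002,0.0004,0.0012],"fingers":-1},{"delta_pos":[0.001,0,0.03],"rotation":[0.0002,0.0004,0.0012],"fingers":-1},{"delta_pos":[0,0,0.03],"rotation":[0,0,0],"fingers":-1},{"delta_pos":[0,0,0.015],"rotation":[0,0,0],"fingers":-1},{"delta_pos":[0,0,0],"rotation":[0,0,0],"fingers":-1},{"delta_pos":[0,0,0],"rotation":[0,0,0],"fingers":-1}]}}

```text
clock: 6.8
tool_pos: [0.6028, 0.0499, 0.0819]
eef_rot: [0.968, -0.129, 0.214, 0.029]
contact_force: [-0.3, 0.7, -2.1]
gripper_width: 0.0479
```

```bash
python3 -c "
from h import *
inbed()"
```

```text
bed tcp mm [ 3.   0.1 31.6] rot err [-0.001 -0.     0.001] F bed [-1.3  0.5 -1.7] w 0.047927911007223434 6.8
```

Call:
{"api": "jog_arm", "payload": {"moves": [{"delta_pos":[0,0,0.012],"rotation":[0,0,0],"fingers":-1},{"delta_pos":[0,0,0.012],"rotation":[0,0,0],"fingers":-1},{"delta_pos":[0,0,0],"rotation":[0,0,0],"fingers":-1},{"delta_pos":[0,0,0],"rotation":[0,0,0],"fingers":-1}]}}

```text
clock: 7.2
tool_pos: [0.6078, 0.0485, 0.0707]
eef_rot: [0.968, -0.129, 0.214, 0.029]
contact_force: [-0.3, 0.2, -2.8]
gripper_width: 0.0479
```

```bash
python3 -c "
from h import *
inbed()"
```

```text
bed tcp mm [ 3.   0.1 19.2] rot err [-0.001 -0.     0.001] F bed [-1.5  0.1 -2.4] w 0.04793788202036448 7.2
```

Call:
{"api": "jog_arm", "payload": {"moves": [{"delta_pos":[0,0,0.008],"rotation":[0,0,0],"fingers":-1},{"delta_pos":[0,0,0.006],"rotation":[0,0,0],"fingers":-1},{"delta_pos":[0,0,0],"rotation":[0,0,0],"fingers":-1},{"delta_pos":[0,0,0],"rotation":[0,0,0],"fingers":-1}]}}

```text
clock: 7.6
tool_pos: [0.6109, 0.0479, 0.0647]
eef_rot: [0.968, -0.129, 0.215, 0.029]
contact_force: [-3.2, 0.8, 3.0]
gripper_width: 0.0478
```

```bash
python3 -c "
from h import *
inbed()"
```

```text
bed tcp mm [ 3.3  0.3 12.5] rot err [-0.     0.001  0.   ] F bed [-1.7 -0.1  4.1] w 0.047758984804711156 7.6
```

Call:
{"api": "jog_arm", "payload": {"moves": [{"delta_pos":[-0.003,0,0],"rotation":[0,0,0],"fingers":-1},{"delta_pos":[-0.003,0,0],"rotation":[0,0,0],"fingers":-1},{"delta_pos":[0,0,0],"rotation":[0,0,0],"fingers":-1},{"delta_pos":[0,0,0],"rotation":[0,0,0],"fingers":-1}]}}

```text
clock: 8.0
tool_pos: [0.609, 0.0484, 0.0638]
eef_rot: [0.967, -0.13, 0.215, 0.029]
contact_force: [-0.4, 0.1, 5.3]
gripper_width: 0.0477
```

```bash
python3 -c "
from h import *
inbed()"
```

```text
bed tcp mm [ 1.1  0.3 12.5] rot err [-0.     0.002  0.001] F bed [1.9 0.  4.9] w 0.04768678531395975 8.0
```

Call:
{"api": "jog_arm", "payload": {"moves": [{"delta_pos":[-0.004,0,-0.001],"rotation":[0,0,0],"fingers":-1},{"delta_pos":[-0.002,0,0],"rotation":[0,0,0],"fingers":-1},{"delta_pos":[0,0,0],"rotation":[0,0,0],"fingers":-1},{"delta_pos":[0,0,0],"rotation":[0,0,0],"fingers":-1}]}}

```text
clock: 8.4
tool_pos: [0.6059, 0.0491, 0.0626]
eef_rot: [0.968, -0.13, 0.215, 0.029]
contact_force: [3.9, -0.9, -0.2]
gripper_width: 0.048
```

```bash
python3 -c "
from h import *
inbed()"
```

```text
bed tcp mm [-2.2  0.2 12.7] rot err [-0.001  0.001  0.001] F bed [ 3.5  0.1 -1.9] w 0.048038620070565 8.4
```

Contact with the bed at z=12.5 mm and about 5 N from the jaw, so the block is seated. Release with a limited opening, then retreat.

Call:
{"api": "jog_arm", "payload": {"moves": [{"delta_pos":[0,0,0],"rotation":[0,0,0],"fingers":0.23},{"delta_pos":[0,0,0],"rotation":[0,0,0],"fingers":0.23},{"delta_pos":[0,0,0],"rotation":[0,0,0],"fingers":0.23},{"delta_pos":[0,0,0],"rotation":[0,0,0],"fingers":0.23},{"delta_pos":[0,0,-0.03],"rotation":[0,0,0],"fingers":0.23},{"delta_pos":[0,0,-0.06],"rotation":[0,0,0],"fingers":0.23},{"delta_pos":[0,0,-0.08],"rotation":[0,0,0],"fingers":0.23},{"delta_pos":[0,0,-0.08],"rotation":[0,0,0],"fingers":0.23},{"delta_pos":[0,0,0],"rotation":[0,0,0],"fingers":1},{"delta_pos":[0,0,0],"rotation":[0,0,0],"fingers":1}]}}

```text
clock: 9.4
tool_pos: [0.5629, 0.0596, 0.157]
eef_rot: [0.968, -0.129, 0.215, 0.032]
contact_force: [1.1, -0.4, -0.0]
gripper_width: 0.0691
```

```bash
python3 - <<'E'
from h import *
im,st=shot('wrist','w6');inbed()
B=np.array([[-52,84,0],[78,84,0],[43.8,67,26],[14,57,22],[-22,57,22]])/1e3
print(proj('wrist',bp(BED,B),st).round().tolist())
m=cv2.inRange(cv2.cvtColor(im,cv2.COLOR_RGB2HSV),(12,100,60),(30,255,255));m[280:]=0
c=max(cv2.findContours(m,0,1)[0],key=cv2.contourArea);print(cv2.boundingRect(c))
# wedge: rough target for look
cv2.imwrite('pics/c6.png',cv2.resize(im[60:310,110:400,::-1],None,fx=2.4,fy=2.4,interpolation=cv2.INTER_CUBIC))
c=np.array([-24,24]);print(((proj('wrist',bp(BED,[[x/1e3,y/1e3,.036] for x in(-24,24) for y in (-55,55)]),st)-[110,60])*2.4).round().tolist())
# also side image for later
shot('side','side6')
E
```

```text
bed tcp mm [ -2.6  -1.3 116.4] rot err [-0.008  0.001 -0.002] F bed [-0.3  0.6  0.7] w 0.07259411465197459 9.45
[[204.0, 104.0], [332.0, 104.0], [302.0, 123.0], [270.0, 133.0], [232.0, 133.0]]
(220, 137, 60, 108)
[[292.0, 442.0], [286.0, 184.0], [404.0, 442.0], [412.0, 184.0]]
```

View pics/c6.png

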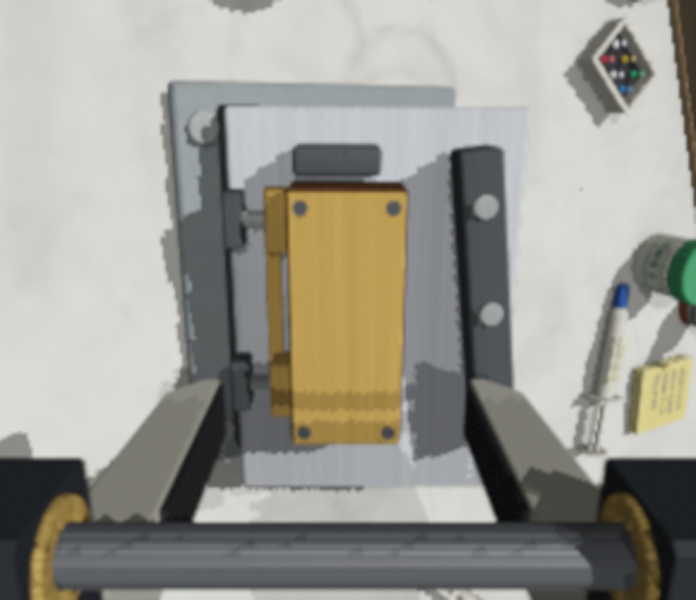

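The block sits flat and square against both pads (crop corners (287,190), (407,190), (398,443), (293,443)). There's a small gap of about 3 mm to the stop, and y is about -2 mm. 10 viewed. Now to the wedge.

```bash
cat >> h.py <<'E'
def down(yaw): return (R.from_euler('z',yaw)*R.from_euler('x',np.pi)).as_matrix()
E
python3 -c "
from h import *
plan(np.array([.455,-.33,.22]),down(-.995),14)"
```

```text
N 14 dist [-0.1078 -0.3889  0.064 ] rot/row [-0.0017, -0.0048, 0.0082]
[0.0035, 0.0577, -0.0079]
[0.0062, 0.0576, -0.0075]
[0.0089, 0.0572, -0.0071]
[0.0117, 0.0568, -0.0068]
[0.0144, 0.0562, -0.0066]
[0.017, 0.0555, -0.0064]
[0.0197, 0.0546, -0.0064]
[0.0222, 0.0536, -0.0064]
[0.0248, 0.0525, -0.0066]
[0.0272, 0.0512, -0.0068]
[0.0296, 0.0498, -0.0071]
[0.0319, 0.0483, -0.0075]
[0.0341, 0.0467, -0.0079]
[0.0362, 0.045, -0.0085]
```

Call:
{"api": "jog_arm", "payload": {"moves": [{"delta_pos":[0.0035,0.0577,-0.0079],"rotation":[-0.0017,-0.0048,0.0082],"fingers":1},{"delta_pos":[0.0062,0.0576,-0.0075],"rotation":[-0.0017,-0.0048,0.0082],"fingers":1},{"delta_pos":[0.0089,0.0572,-0.0071],"rotation":[-0.0017,-0.0048,0.0082],"fingers":1},{"delta_pos":[0.0117,0.0568,-0.0068],"rotation":[-0.0017,-0.0048,0.0082],"fingers":1},{"delta_pos":[0.0144,0.0562,-0.0066],"rotation":[-0.0017,-0.0048,0.0082],"fingers":1},{"delta_pos":[0.017,0.0555,-0.0064],"rotation":[-0.0017,-0.0048,0.0082],"fingers":1},{"delta_pos":[0.0197,0.0546,-0.0064],"rotation":[-0.0017,-0.0048,0.0082],"fingers":1},{"delta_pos":[0.0222,0.0536,-0.0064],"rotation":[-0.0017,-0.0048,0.0082],"fingers":1},{"delta_pos":[0.0248,0.0525,-0.0066],"rotation":[-0.0017,-0.0048,0.0082],"fingers":1}]}}

```text
clock: 10.4
tool_pos: [0.4938, -0.1912, 0.1966]
eef_rot: [0.93, -0.36, 0.078, 0.012]
contact_force: [0.5, -0.4, -0.3]
gripper_width: 0.0928
```

```bash
python3 -c "
from h import *
plan(np.array([.455,-.33,.22]),down(-.995),6)"
```

```text
N 6 dist [-0.0388 -0.1388  0.0234] rot/row [-0.0014, -0.0039, 0.0068]
[0.0227, 0.0426, -0.0059]
[0.0243, 0.0417, -0.0061]
[0.0259, 0.0407, -0.0063]
[0.0275, 0.0396, -0.0066]
[0.029, 0.0385, -0.007]
[0.0304, 0.0373, -0.0074]
```

Call:
{"api": "jog_arm", "payload": {"moves": [{"delta_pos":[0.0227,0.0426,-0.0059],"rotation":[-0.0014,-0.0039,0.0068],"fingers":1},{"delta_pos":[0.0243,0.0417,-0.0061],"rotation":[-0.0014,-0.0039,0.0068],"fingers":1},{"delta_pos":[0.0259,0.0407,-0.0063],"rotation":[-0.0014,-0.0039,0.0068],"fingers":1},{"delta_pos":[0.0275,0.0396,-0.0066],"rotation":[-0.0014,-0.0039,0.0068],"fingers":1},{"delta_pos":[0.029,0.0385,-0.007],"rotation":[-0.0014,-0.0039,0.0068],"fingers":1},{"delta_pos":[0.0304,0.0373,-0.0074],"rotation":[-0.0014,-0.0039,0.0068],"fingers":1},{"delta_pos":[0,0,0],"rotation":[0,0,0],"fingers":1},{"delta_pos":[0,0,0],"rotation":[0,0,0],"fingers":1}]}}

```text
clock: 11.2
tool_pos: [0.4554, -0.329, 0.2197]
eef_rot: [0.879, -0.477, 0.001, -0.0]
contact_force: [0.2, 0.7, 0.2]
gripper_width: 0.0932
```

```bash
python3 -c "
from h import *
im,st=shot('wrist','w7');print(st['tool_pos'],R.from_quat(st['eef_rot']).as_matrix().round(3).tolist())"
```

```text
[ 0.45537834 -0.32899544  0.21966766] [[0.545, -0.839, 0.003], [-0.839, -0.545, -0.001], [0.002, -0.002, -1.0]]
```

View pics/w7.png

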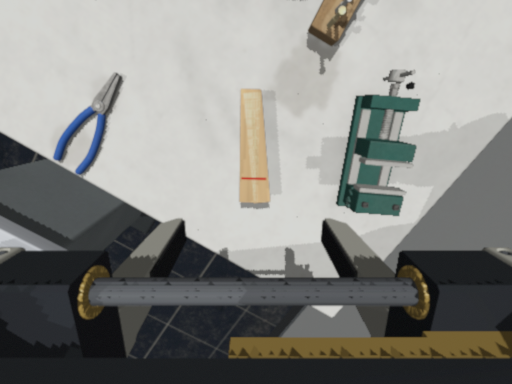

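11 viewed. The wedge runs straight up the picture: straight face on the left at u≈240, thin end at v≈90, tail at v≈202, red line at v≈178.

```bash
python3 - <<'E'
from h import *
st=get_state();im=cv2.imread('pics/w7.png');hsv=cv2.cvtColor(im,cv2.COLOR_BGR2HSV)
m=cv2.inRange(hsv,(8,70,90),(30,255,255));m[:80]=0;m[215:]=0;m[:,:220]=0;m[:,290:]=0
for v in (95,110,130,150,165,190,198): 
    x=np.where(m[v])[0]; a,b=ray('wrist',x.min(),v,.034,st),ray('wrist',x.max()+1,v,.034,st)
    Rm=R.from_quat(st['eef_rot']).as_matrix();t=lambda P:((P-st['tool_pos'])@Rm*1e3).round(1)[:2].tolist();print(v,x.min(),x.max()+1,t(a),t(b))
ys=np.where(m.any(1))[0];print(ys.min(),ys.max()+1,[t(ray('wrist',255,v,.034,st)) for v in (ys.min(),ys.max()+1,178.5)])
E
```

```text
95 241 261 [-15.5, -97.4] [9.5, -97.4]
110 241 263 [-15.8, -79.4] [12.2, -79.4]
130 241 264 [-16.1, -54.5] [13.8, -54.5]
150 241 266 [-16.4, -28.6] [16.7, -28.6]
165 240 267 [-18.0, -8.4] [18.3, -8.4]
190 240 269 [-18.5, 26.7] [21.6, 26.8]
198 240 269 [-18.6, 38.4] [21.8, 38.4]
90 203 [[2.0, -103.3], [2.3, 45.8], [2.2, 10.3]]
```

Call:
{"api": "jog_arm", "payload": {"grip_force": 30, "moves": [{"delta_pos":[0.0036,0.0566,0],"rotation":[0,0,0.0036],"fingers":1},{"delta_pos":[0,0,0.06],"rotation":[0,0,0],"fingers":1},{"delta_pos":[0,0,0.07],"rotation":[0,0,0],"fingers":1},{"delta_pos":[0,0,0.07],"rotation":[0,0,0],"fingers":1},{"delta_pos":[0,0,0.07],"rotation":[0,0,0],"fingers":1},{"delta_pos":[0,0,0.07],"rotation":[0,0,0],"fingers":1},{"delta_pos":[0,0,0.05],"rotation":[0,0,0],"fingers":1},{"delta_pos":[0,0,0.025],"rotation":[0,0,0],"fingers":1},{"delta_pos":[0,0,0],"rotation":[0,0,0],"fingers":1},{"delta_pos":[0,0,0],"rotation":[0,0,0],"fingers":1}]}}

```text
clock: 12.25
tool_pos: [0.435, -0.3447, 0.014]
eef_rot: [0.874, -0.486, 0.002, -0.001]
contact_force: [0.7, -0.6, 0.4]
gripper_width: 0.0927
```

Call:
{"api": "jog_arm", "payload": {"grip_force": 45, "moves": [{"delta_pos":[0,0.007,0.004],"rotation":[0,0,0],"fingers":1},{"delta_pos":[0,0,0],"rotation":[0,0,0],"fingers":1},{"delta_pos":[0,0,0],"rotation":[0,0,0],"fingers":-1},{"delta_pos":[0,0,0],"rotation":[0,0,0],"fingers":-1},{"delta_pos":[0,0,0],"rotation":[0,0,0],"fingers":-1},{"delta_pos":[0,0,0],"rotation":[0,0,0],"fingers":-1},{"delta_pos":[0,0,0],"rotation":[0,0,0],"fingers":-1},{"delta_pos":[0,0,0],"rotation":[0,0,0],"fingers":-1},{"delta_pos":[0,0,0],"rotation":[0,0,0],"fingers":-1},{"delta_pos":[0,0,0],"rotation":[0,0,0],"fingers":-1}]}}

```text
clock: 13.25
tool_pos: [0.4316, -0.3468, 0.0114]
eef_rot: [0.874, -0.486, 0.002, -0.001]
contact_force: [0.3, 0.3, 0.0]
gripper_width: 0.0419
```

Call:
{"api": "jog_arm", "payload": {"moves": [{"delta_pos":[0,0,0],"rotation":[0,0,0],"fingers":-1},{"delta_pos":[0,0,0],"rotation":[0,0,0],"fingers":-1},{"delta_pos":[0,0,-0.04],"rotation":[0,0,0],"fingers":-1},{"delta_pos":[0,0,-0.07],"rotation":[0,0,0],"fingers":-1},{"delta_pos":[0,0,-0.07],"rotation":[0,0,0],"fingers":-1},{"delta_pos":[0,0,-0.07],"rotation":[0,0,0],"fingers":-1},{"delta_pos":[0,0,-0.07],"rotation":[0,0,0],"fingers":-1},{"delta_pos":[0,0,-0.05],"rotation":[0,0,0],"fingers":-1},{"delta_pos":[0,0,0],"rotation":[0,0,0],"fingers":-1},{"delta_pos":[0,0,0],"rotation":[0,0,0],"fingers":-1}]}}

```text
clock: 14.25
tool_pos: [0.4304, -0.3468, 0.1963]
eef_rot: [0.874, -0.486, 0.003, -0.001]
contact_force: [-0.0, -0.0, -1.8]
gripper_width: 0.0421
```

```bash
python3 - <<'E'
from h import *
from scipy.optimize import least_squares
im,st=shot('wrist','w8');print(st['tool_pos'],st['gripper_width'],st['contact_force'])
hsv=cv2.cvtColor(im,cv2.COLOR_RGB2HSV)
m=cv2.inRange(hsv,(8,70,70),(30,255,255));m[275:]=0;m[:,:180]=0;m[:,330:]=0
for v in range(10,280,15):
    x=np.where(m[v])[0]; print(v,(x.min(),x.max()+1,len(x)) if len(x) else None, end=' ')
r=cv2.inRange(hsv,(0,150,80),(7,255,255))|cv2.inRange(hsv,(172,150,80),(180,255,255));r[290:]=0;print('red',[ (a.min(),a.max(),a.mean().round(1)) for a in np.where(r[:,180:330]) if len(a)])
p=camera_params('wrist');f,cx,cy=K(p);M=np.linalg.inv(p['tool_from_camera'])
# predicted, wedge origin at tool (-3.5,-58,+12) top z=-22 ; wedge x=tool x, wedge y=-tool y
W=lambda x,y,z:[x-3.5,-y-58,12-z]
P=np.array([W(-17.5,75,34),W(8.5,75,34),W(-17.5,75,0),W(8.5,75,0),W(-17.5,0,34),W(17.5,0,34),W(-17.5,-40,34),W(22.3,-40,34)])/1e3
P=np.c_[P,np.ones(len(P))]@M.T;print((P[:,:2]/P[:,2:3]*f+[cx,cy]).round(1).tolist())
E
```

```text
[ 0.43036519 -0.34678082  0.19630072] 0.04214009385539097 [-0.02224833 -0.00282022 -1.776415  ]
10 (np.int64(212), np.int64(268), 16) 25 (np.int64(213), np.int64(269), 18) 40 (np.int64(213), np.int64(270), 19) 55 (np.int64(214), np.int64(271), 22) 70 (np.int64(214), np.int64(273), 27) 85 (np.int64(215), np.int64(274), 27) 100 (np.int64(215), np.int64(275), 34) 115 (np.int64(215), np.int64(276), 38) 130 (np.int64(216), np.int64(278), 44) 145 (np.int64(216), np.int64(279), 48) 160 (np.int64(217), np.int64(280), 50) 175 (np.int64(217), np.int64(281), 50) 190 (np.int64(218), np.int64(282), 64) 205 (np.int64(218), np.int64(284), 66) 220 (np.int64(218), np.int64(285), 14) 235 (np.int64(218), np.int64(287), 69) 250 (np.int64(219), np.int64(289), 70) 265 (np.int64(219), np.int64(290), 71) red [(np.int64(216), np.int64(220), np.float64(218.1)), (np.int64(42), np.int64(99), np.float64(69.6))]
[[208.8, -9.2], [265.1, -9.2], [218.0, 15.6], [262.5, 15.6], [215.3, 152.6], [279.8, 152.6], [218.0, 220.7], [286.1, 220.7]]
```

Wedge held with width 42.1 mm. The red line is at v≈218, so the origin is about 59.5 mm ahead of the TCP, and it's aligned within about 0.01 rad. Next, the pre-insert pose.

```bash
python3 -c "
from h import *
plan(*tgt(.046,-.2095,.07),10)"
```

```text
N 10 dist [ 0.1398  0.1881 -0.0606] rot/row [0.0026, 0.0066, -0.0118]
[-0.0173, -0.0436, 0.0122]
[-0.0145, -0.0445, 0.0123]
[-0.0117, -0.0453, 0.0125]
[-0.0088, -0.0459, 0.0128]
[-0.006, -0.0462, 0.0132]
[-0.0031, -0.0463, 0.0138]
[-0.0003, -0.0462, 0.0144]
[0.0025, -0.0459, 0.0152]
[0.0052, -0.0454, 0.0161]
[0.0079, -0.0446, 0.0171]
```

Call:
{"api": "jog_arm", "payload": {"moves": [{"delta_pos":[-0.0173,-0.0436,0.0122],"rotation":[0.0026,0.0066,-0.0118],"fingers":-1},{"delta_pos":[-0.0145,-0.0445,0.0123],"rotation":[0.0026,0.0066,-0.0118],"fingers":-1},{"delta_pos":[-0.0117,-0.0453,0.0125],"rotation":[0.0026,0.0066,-0.0118],"fingers":-1},{"delta_pos":[-0.0088,-0.0459,0.0128],"rotation":[0.0026,0.0066,-0.0118],"fingers":-1},{"delta_pos":[-0.006,-0.0462,0.0132],"rotation":[0.0026,0.0066,-0.0118],"fingers":-1},{"delta_pos":[-0.0031,-0.0463,0.0138],"rotation":[0.0026,0.0066,-0.0118],"fingers":-1},{"delta_pos":[0,-0.0462,0.0144],"rotation":[0.0026,0.0066,-0.0118],"fingers":-1},{"delta_pos":[0.0025,-0.0459,0.0152],"rotation":[0.0026,0.0066,-0.0118],"fingers":-1},{"delta_pos":[0,0,0],"rotation":[0,0,0],"fingers":-1}]}}

```text
clock: 15.2
tool_pos: [0.5413, -0.1918, 0.145]
eef_rot: [0.965, -0.198, 0.172, 0.023]
contact_force: [0.6, -0.8, -0.8]
gripper_width: 0.042
```

```bash
python3 -c "
from h import *
inbed();plan(*tgt(.046,-.2095,.05),5)"
```

```text
bed tcp mm [  33.2 -249.2   87.1] rot err [-0.031 -0.086  0.135] F bed [ 0.4 -0.6 -1.1] w 0.041969672269977894 15.2
N 5 dist [ 0.0367  0.0312 -0.0282] rot/row [0.001, 0.0027, -0.0043]
[0.0041, -0.017, 0.0139]
[0.0043, -0.0168, 0.0141]
[0.0045, -0.0165, 0.0143]
[0.0047, -0.0163, 0.0145]
[0.0049, -0.0161, 0.0146]
```

Call:
{"api": "jog_arm", "payload": {"moves": [{"delta_pos":[0.0041,-0.017,0.0139],"rotation":[0.001,0.0027,-0.0043],"fingers":-1},{"delta_pos":[0.0043,-0.0168,0.0141],"rotation":[0.001,0.0027,-0.0043],"fingers":-1},{"delta_pos":[0.0045,-0.0165,0.0143],"rotation":[0.001,0.0027,-0.0043],"fingers":-1},{"delta_pos":[0.0047,-0.0163,0.0145],"rotation":[0.001,0.0027,-0.0043],"fingers":-1},{"delta_pos":[0.0049,-0.0161,0.0146],"rotation":[0.001,0.0027,-0.0043],"fingers":-1},{"delta_pos":[0,0,0],"rotation":[0,0,0],"fingers":-1},{"delta_pos":[0,0,0],"rotation":[0,0,0],"fingers":-1}]}}

```text
clock: 15.9
tool_pos: [0.5671, -0.177, 0.1259]
eef_rot: [0.966, -0.155, 0.203, 0.029]
contact_force: [-0.1, 0.4, -0.9]
gripper_width: 0.042
```

```bash
python3 -c "
from h import *
inbed();plan(*tgt(.046,-.2095,.03),4)"
```

```text
bed tcp mm [  44.3 -228.2   60.9] rot err [-0.016 -0.024  0.05 ] F bed [-0.6  0.3 -0.7] w 0.04203555833436438 15.9
N 4 dist [ 0.019   0.0142 -0.0273] rot/row [0.0006, 0.001, -0.002]
[0.0008, -0.0096, 0.0153]
[0.0008, -0.0096, 0.0153]
[0.0008, -0.0095, 0.0154]
[0.0008, -0.0094, 0.0154]
```

Call:
{"api": "jog_arm", "payload": {"moves": [{"delta_pos":[0.001,-0.01,0.016],"rotation":[0.0007,0.0012,-0.0024],"fingers":-1},{"delta_pos":[0.001,-0.01,0.016],"rotation":[0.0007,0.0012,-0.0024],"fingers":-1},{"delta_pos":[0.001,-0.01,0.016],"rotation":[0.0007,0.0012,-0.0024],"fingers":-1},{"delta_pos":[0.001,-0.01,0.016],"rotation":[0.0007,0.0012,-0.0024],"fingers":-1},{"delta_pos":[0,0,0],"rotation":[0,0,0],"fingers":-1},{"delta_pos":[0,0,0],"rotation":[0,0,0],"fingers":-1},{"delta_pos":[0,0,0],"rotation":[0,0,0],"fingers":-1}]}}

```text
clock: 16.6
tool_pos: [0.588, -0.1616, 0.0989]
eef_rot: [0.968, -0.122, 0.219, 0.03]
contact_force: [-0.2, 1.0, -1.1]
gripper_width: 0.0419
```

```bash
python3 -c "
from h import *
inbed();plan(*tgt(.046,-.2095,.015),4)"
```

```text
bed tcp mm [  47.5 -207.9   29.6] rot err [ 0.001  0.009 -0.013] F bed [-0.9  0.9 -0.9] w 0.04193867484344083 16.6
N 4 dist [ 0.0042 -0.0028 -0.0139] rot/row [-0.0, -0.0003, 0.0005]
[-0.0008, 0.0008, 0.0073]
[-0.0008, 0.0008, 0.0073]
[-0.0008, 0.0008, 0.0073]
[-0.0008, 0.0008, 0.0073]
```

Call:
{"api": "jog_arm", "payload": {"moves": [{"delta_pos":[-0.001,0.001,0.0075],"rotation":[0,-0.0004,0.0006],"fingers":-1},{"delta_pos":[-0.001,0.001,0.0075],"rotation":[0,-0.0004,0.0006],"fingers":-1},{"delta_pos":[-0.0008,0.001,0.0075],"rotation":[0,-0.0004,0.0006],"fingers":-1},{"delta_pos":[-0.0008,0.001,0.0075],"rotation":[0,-0.0004,0.0006],"fingers":-1},{"delta_pos":[0,0,0],"rotation":[0,0,0],"fingers":-1},{"delta_pos":[0,0,0],"rotation":[0,0,0],"fingers":-1},{"delta_pos":[0,0,0],"rotation":[0,0,0],"fingers":-1}]}}

```text
clock: 17.3
tool_pos: [0.5925, -0.1642, 0.0843]
eef_rot: [0.968, -0.129, 0.214, 0.027]
contact_force: [0.3, -0.4, -1.3]
gripper_width: 0.0421
```

```bash
python3 - <<'E'
from h import *
im,st=shot('wrist','w9');inbed()
hsv=cv2.cvtColor(im,cv2.COLOR_RGB2HSV);m=cv2.inRange(hsv,(8,60,50),(30,255,255));m[275:]=0;m[:,:150]=0;m[:,330:]=0
for v in range(0,200,20):
    x=np.where(m[v])[0];print(v,[(s[0],s[-1]) for s in np.split(x,np.where(np.diff(x)>3)[0]+1) if len(s)>2])
cv2.imwrite('pics/c9.png',cv2.resize(im[0:290,130:400,::-1],None,fx=2,fy=2,interpolation=cv2.INTER_CUBIC))
E
```

```text
bed tcp mm [  45.9 -209.2   14.3] rot err [ 0.002 -0.001  0.001] F bed [ 0.7  0.3 -0.5] w 0.042481704067822076 17.35
0 [(np.int64(211), np.int64(266))]
20 [(np.int64(212), np.int64(268))]
40 [(np.int64(212), np.int64(269))]
60 [(np.int64(213), np.int64(271))]
80 [(np.int64(213), np.int64(273))]
100 [(np.int64(214), np.int64(274))]
120 [(np.int64(215), np.int64(276))]
140 [(np.int64(216), np.int64(277))]
160 [(np.int64(216), np.int64(279))]
180 [(np.int64(217), np.int64(281))]
```

Call:
{"api": "jog_arm", "payload": {"moves": [{"delta_pos":[0,-0.02,0],"rotation":[0,0,0],"fingers":-1},{"delta_pos":[0,-0.02,0],"rotation":[0,0,0],"fingers":-1},{"delta_pos":[0,-0.02,0],"rotation":[0,0,0],"fingers":-1},{"delta_pos":[0,0,0],"rotation":[0,0,0],"fingers":-1},{"delta_pos":[0,0,0],"rotation":[0,0,0],"fingers":-1}]}}

```text
clock: 17.85
tool_pos: [0.6005, -0.1346, 0.0844]
eef_rot: [0.968, -0.129, 0.214, 0.027]
contact_force: [0.2, -0.2, -2.4]
gripper_width: 0.0423
```

```bash
python3 -c "
from h import *
inbed()"
```

```text
bed tcp mm [  45.9 -178.5   14.3] rot err [ 0.003 -0.001 -0.   ] F bed [-0.8 -0.2 -2.3] w 0.04232150751487214 17.85
```

Call:
{"api": "jog_arm", "payload": {"moves": [{"delta_pos":[-0.001,-0.02,0.002],"rotation":[0,0,0],"fingers":-1},{"delta_pos":[-0.001,-0.02,0.002],"rotation":[0,0,0],"fingers":-1},{"delta_pos":[0,-0.016,0],"rotation":[0,0,0],"fingers":-1},{"delta_pos":[0,0,0],"rotation":[0,0,0],"fingers":-1},{"delta_pos":[0,0,0],"rotation":[0,0,0],"fingers":-1}]}}

```text
clock: 18.35
tool_pos: [0.6077, -0.1078, 0.0821]
eef_rot: [0.968, -0.129, 0.214, 0.027]
contact_force: [-0.6, 0.4, -1.2]
gripper_width: 0.0422
```

```bash
python3 -c "
from h import *
inbed()"
```

```text
bed tcp mm [  44.9 -150.8   12.3] rot err [ 0.002 -0.001  0.   ] F bed [-1.2  0.2 -0.8] w 0.0421969957619458 18.35
```

Still free (wedge origin at y≈-91). I'll lower until it touches the bed, then go on.

Call:
{"api": "jog_arm", "payload": {"moves": [{"delta_pos":[0,0,0.003],"rotation":[0,0,0],"fingers":-1},{"delta_pos":[0,0,0.001],"rotation":[0,0,0],"fingers":-1},{"delta_pos":[0,-0.016,0],"rotation":[0,0,0],"fingers":-1},{"delta_pos":[0,-0.012,0],"rotation":[0,0,0],"fingers":-1},{"delta_pos":[0,0,0],"rotation":[0,0,0],"fingers":-1},{"delta_pos":[0,0,0],"rotation":[0,0,0],"fingers":-1}]}}

```text
clock: 18.95
tool_pos: [0.611, -0.0966, 0.0806]
eef_rot: [0.968, -0.13, 0.214, 0.029]
contact_force: [-7.5, -3.4, 8.5]
gripper_width: 0.0422
```

```bash
python3 -c "
from h import *
inbed()"
```

```text
bed tcp mm [  44.4 -139.2   10.8] rot err [-0.001 -0.001  0.001] F bed [-2.2 -5.2 10.4] w 0.04222047305374244 18.95
```

Call:
{"api": "jog_arm", "payload": {"moves": [{"delta_pos":[0,0,-0.0014],"rotation":[0,0,0],"fingers":-1},{"delta_pos":[0,-0.012,0],"rotation":[0,0,0],"fingers":-1},{"delta_pos":[0,-0.012,0],"rotation":[0,0,0],"fingers":-1},{"delta_pos":[0,0,0],"rotation":[0,0,0],"fingers":-1},{"delta_pos":[0,0,0],"rotation":[0,0,0],"fingers":-1}]}}

```text
clock: 19.45
tool_pos: [0.6132, -0.0847, 0.0807]
eef_rot: [0.968, -0.129, 0.213, 0.029]
contact_force: [-9.4, -3.1, 5.6]
gripper_width: 0.0425
```

```bash
python3 -c "
from h import *
inbed()"
```

```text
bed tcp mm [  43.5 -127.    11.3] rot err [-0.001 -0.002  0.001] F bed [-5.1 -5.4  8.6] w 0.04251761646973765 19.45
```

Call:
{"api": "jog_arm", "payload": {"moves": [{"delta_pos":[-0.004,0,-0.0006],"rotation":[0,0,0],"fingers":-1},{"delta_pos":[-0.0015,-0.012,0],"rotation":[0,0,0],"fingers":-1},{"delta_pos":[-0.0015,-0.012,0],"rotation":[0,0,0],"fingers":-1},{"delta_pos":[0,0,0],"rotation":[0,0,0],"fingers":-1},{"delta_pos":[0,0,0],"rotation":[0,0,0],"fingers":-1}]}}

```text
clock: 19.95
tool_pos: [0.6142, -0.0743, 0.0802]
eef_rot: [0.967, -0.131, 0.215, 0.03]
contact_force: [-8.1, -6.8, 10.1]
gripper_width: 0.0419
```

```bash
python3 -c "
from h import *
inbed()"
```

```text
bed tcp mm [  41.7 -116.8   11.7] rot err [-0.004  0.001  0.003] F bed [-1.2 -8.7 11.7] w 0.04191764101905267 19.95
```

Call:
{"api": "jog_arm", "payload": {"moves": [{"delta_pos":[-0.0015,-0.012,-0.0008],"rotation":[0,0,0],"fingers":-1},{"delta_pos":[-0.0015,-0.012,0],"rotation":[0,0,0],"fingers":-1},{"delta_pos":[0,0,0],"rotation":[0,0,0],"fingers":-1},{"delta_pos":[0,0,0],"rotation":[0,0,0],"fingers":-1}]}}

```text
clock: 20.35
tool_pos: [0.6163, -0.0619, 0.0799]
eef_rot: [0.967, -0.131, 0.215, 0.03]
contact_force: [-5.5, -6.2, 6.4]
gripper_width: 0.0417
```

```bash
python3 -c "
from h import *
inbed()"
```

```text
bed tcp mm [  40.5 -104.2   11.9] rot err [-0.003  0.001  0.003] F bed [-0.7 -7.4  7.4] w 0.041719724300056715 20.35
```

Call:
{"api": "jog_arm", "payload": {"moves": [{"delta_pos":[-0.0015,-0.012,0],"rotation":[0,0,0],"fingers":-1},{"delta_pos":[-0.0015,-0.012,0],"rotation":[0,0,0],"fingers":-1},{"delta_pos":[0,0,0],"rotation":[0,0,0],"fingers":-1},{"delta_pos":[0,0,0],"rotation":[0,0,0],"fingers":-1}]}}

```text
clock: 20.75
tool_pos: [0.6184, -0.0506, 0.0796]
eef_rot: [0.967, -0.131, 0.215, 0.03]
contact_force: [-5.2, -7.8, 7.5]
gripper_width: 0.0421
```

```bash
python3 -c "
from h import *
inbed()"
```

```text
bed tcp mm [ 39.6 -92.7  12. ] rot err [-0.004  0.002  0.003] F bed [ 0.5 -8.8  8. ] w 0.04208051602243451 20.75
```

Call:
{"api": "jog_arm", "payload": {"moves": [{"delta_pos":[-0.0012,-0.01,0],"rotation":[0,0,0],"fingers":-1},{"delta_pos":[-0.0012,-0.009,0],"rotation":[0,0,0],"fingers":-1},{"delta_pos":[0,0,0],"rotation":[0,0,0],"fingers":-1},{"delta_pos":[0,0,0],"rotation":[0,0,0],"fingers":-1}]}}

```text
clock: 21.15
tool_pos: [0.62, -0.0418, 0.0792]
eef_rot: [0.967, -0.131, 0.215, 0.031]
contact_force: [-4.3, -10.2, 9.1]
gripper_width: 0.0423
```

```bash
python3 - <<'E'
from h import *
im,st=shot('wrist','w10');inbed()
hsv=cv2.cvtColor(im,cv2.COLOR_RGB2HSV)
r=cv2.inRange(hsv,(0,150,80),(7,255,255))|cv2.inRange(hsv,(172,150,80),(180,255,255));r[290:]=0;print('red',[ (a.min(),a.max(),a.mean().round(1)) for a in np.where(r[200:235,200:300]) if len(a)])
E
```

```text
bed tcp mm [ 38.7 -83.9  11.9] rot err [-0.005  0.002  0.004] F bed [ 2.3 -9.9  9.5] w 0.04193921670885653 21.2
red [(np.int64(17), np.int64(21), np.float64(19.0)), (np.int64(22), np.int64(79), np.float64(50.3))]
```

Origin at about y=-24.5 with ~10 N driving force; the red line hasn't moved noticeably in the grip. Release and retreat.

Call:
{"api": "jog_arm", "payload": {"moves": [{"delta_pos":[0,0,0],"rotation":[0,0,0],"fingers":0.35},{"delta_pos":[0,0,0],"rotation":[0,0,0],"fingers":0.35},{"delta_pos":[0,0,0],"rotation":[0,0,0],"fingers":0.35},{"delta_pos":[0,0,0],"rotation":[0,0,0],"fingers":0.35},{"delta_pos":[0,0,0],"rotation":[0,0,0],"fingers":0.35},{"delta_pos":[0,0,-0.03],"rotation":[0,0,0],"fingers":0.35},{"delta_pos":[0,0,-0.06],"rotation":[0,0,0],"fingers":0.35},{"delta_pos":[0,0,-0.08],"rotation":[0,0,0],"fingers":0.35},{"delta_pos":[0,0,-0.08],"rotation":[0,0,0],"fingers":0.35},{"delta_pos":[0,0.01,-0.06],"rotation":[0,0,0],"fingers":0.35}]}}

```text
clock: 22.2
tool_pos: [0.5563, -0.0246, 0.218]
eef_rot: [0.968, -0.128, 0.215, 0.027]
contact_force: [0.7, -0.9, 0.3]
gripper_width: 0.063
```

Call:
{"api": "jog_arm", "payload": {"moves": [{"delta_pos":[0,0.02,-0.05],"rotation":[0,0,0],"fingers":1},{"delta_pos":[0,0.02,-0.05],"rotation":[0,0,0],"fingers":1},{"delta_pos":[0,0,0],"rotation":[0,0,0],"fingers":1},{"delta_pos":[0,0,0],"rotation":[0,0,0],"fingers":1}]}}

```text
clock: 22.6
tool_pos: [0.5313, -0.0403, 0.2619]
eef_rot: [0.968, -0.13, 0.215, 0.028]
contact_force: [0.9, 0.1, 0.2]
gripper_width: 0.0899
```

```bash
python3 - <<'E'
from h import *
im,st=shot('wrist','w11');inbed()
u=proj('wrist',bp(BED,[[.0598,-.067,0.034],[.038,-.067,.034],[-.024,.055,.036]]),st);print(u.round())
a=cv2.resize(im[40:270,130:390,::-1],None,fx=2.6,fy=2.6,interpolation=cv2.INTER_CUBIC);cv2.imwrite('pics/c11.png',a)
E
```

```text
bed tcp mm [  37.6 -105.4  213.2] rot err [ 0.001 -0.001  0.001] F bed [ 0.6 -0.6 -0.2] w 0.0918164885111579 22.65
[[270. 143.]
 [253. 143.]
 [199.  37.]]
```

View pics/c11.png

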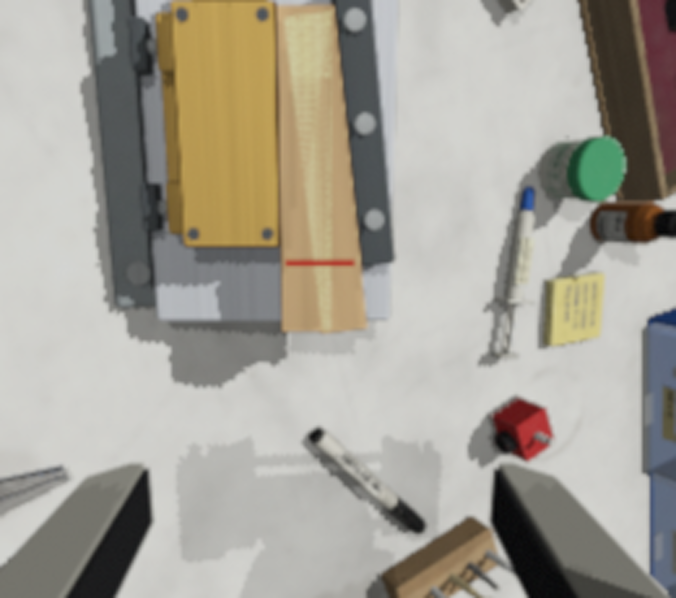

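12 viewed. The wedge lies flat between block and fence, with the red line at v=262 level with the fence end at about v=263. The block is square against the pads, and the bystanders in view look untouched. Handing in.

```bash
python3 -c "
from bench import *
print(finish_job())"
```

```text
the job is handed in; nothing more can be done
None
```

I laid the block brass face up on the bed against both jaw pads, drove the wedge in, let go of everything and handed the job in at about 22.7 s of the 64 s. No verdict was reported.

**Block:** The last picture shows it flat and square against both pads. Before the wedge went in, it stopped about 3 mm short of the end stop. The last crop cuts off the stop, so I did not recheck that gap afterwards.

**Wedge:** It was driven in flat with about 10 N. Its red line is level with the fence's right-hand end, and its origin is at roughly y = -24 mm in the bed frame.

**Jaw:** It should be about 4 mm back, but I worked that out from the wedge's position and did not measure it.

**Other things on the bench:** The gripper is open and well clear, with no contact force. The bystanders fully in the last view (magnet, marker) look undisturbed, but the can and tape roll were not in it, and the pliers and dop block only partly.

**Disagreement:** My two camera fits of the fixture differed by about 2–3 mm and 0.014 rad, and jaw contact came about 2 mm lower in x than expected. I used a blend of the two fits and relied on contact forces for the final seating.

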